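Clamp a chromatography column in its carrier and hold the lock pin home

TASK

The steel column lying in the carrier still has to be clamped. Pull up the black lock knob on the sliding section, slide the section one hole towards the column so that its sprung jaw pad closes on the column's end and presses it against the end stop, and let the pin go fully home in that next hole. Finish while still holding the knob, pin fully home and column clamped; do not let go, leave the column lying in its cradles and leave the other things on the bench alone.

Things in the scene. Friction and masses are not known exactly. Their poses are not given: they have to be found in the camera images.
- carrier: Column carrier, fixed: grey base 100 x 420 x 12 mm. Origin: centre of its underside on the bench; y runs along the rail from sliding section to column. Steel rail 28 mm wide, top at 34 mm, y -190 to +10 mm, with 10 mm square holes every 25 mm; two black V cradles at y +75 and +135 hold the column, axis 50 mm up; end stop 72 mm high, face at y +185.
- section (a joint): Travel of the sliding section along the carrier's +y, towards the column, in m: 0 in its first hole, 0.025 in the next; range -0.06 to 0.045. An aluminium sleeve 46 x 50 mm round the rail, top 48 mm above the bench, with a 16 mm jaw tube reaching towards the column. About 2 N of friction; the pin has 1 mm play either way in a hole.
- plunger (a joint): Lift of the lock plunger (8 mm pin, knob on top), in m: 0 fully home in a hole, 0.014 fully up. The tip is clear of the rail at 0.009; between holes it rests on the rail at 0.009. A spring pulls it down: 3 N when home, 5 N fully up. The round pin end finds a hole from up to 3 mm off centre.
- knob: Black round knob of the plunger, 26 mm diameter, 24 mm high, upright on the middle of the section; origin at its centre, 78 mm above the bench when the pin is home, at the carrier's x = 0, y = -90 mm at travel 0. It rises with the plunger and travels with the section. Under it a 15 mm thick collar stands on the section's top (48 mm).
- pad: Jaw pad: black rubber disc, 22 mm diameter, on the end of the section's jaw tube, facing the column. Origin: centre of its face, 50 mm above the bench, carrier y = +17 mm at travel 0. It gives way up to 14 mm on a spring (2.4 N at first, 0.4 N more per mm). In the next hole, column on the stop, it is pushed in 7 mm and bears with 5 N.
- column: The steel column, loose in the V cradles: 150 mm long, 16 mm thick, with a 24 mm round end fitting at each end; mass about 0.2 kg. Origin at its centre, y axis along it. At the start up to 8 mm short of the end stop, and clear of the pad.
- wrench: Bystander: an open-ended wrench 150 mm long lying beside the carrier; origin on its underside.
- spare_column: Bystander: a shorter steel column, 100 mm long and 24 mm thick at its ends, lying on the bench beyond the carrier (not the one to clamp); origin at its centre.
- fitting: Bystander: a steel ring fitting 26 mm across and 18 mm high, on the bench; origin at the centre of its underside.
- vial: Bystander: a small amber vial 18 mm across and 36 mm high, standing; origin at the centre of its underside.
- flask_a: Bystander: an amber flask 60 mm across and 126 mm high with a thin neck, standing; origin at the centre of its underside.
- flask_b: Bystander: a second such amber flask.
- syringe: Bystander: a glass syringe about 180 mm long lying on the bench; origin on its underside.

How it is judged:
On the way, in this order (a step that is already met when the one before it is completed fails the run):
1. the plunger is pulled up while the section is still at its first hole (value of joint plunger above 0.006 m and value of joint section below 0.005 m), for 0.05 s.
2. with the pin out of the hole the jaw pad closes on the column until it bears on it (value of joint plunger above 0.004 m and contact force between pad and column above 1 N and value of joint section above 0.006 m), for 0.05 s.
At the end, for the whole second after the job is handed in: Section at rest in the next hole (25 mm, within 3), pin within 2 mm of fully home, fingers on the knob with over 2 N, pad on the column with over 2 N, column in its cradles (height within 5 mm, 0.06 rad) and against the stop (within 2.5 mm) (value of joint plunger below 0.002 m and value of joint section between 0.022 and 0.028 m and contact force between the fingers and knob above 2 N and contact force between pad and column above 2 N and z of column in the frame of carrier between 0.046 and 0.055 m and y of column in the frame of carrier between 0.1075 and 0.114 m and angle between the y axis of column and the y axis of carrier, either way round below 0.06 rad and velocity of joint section between -0.01 and 0.01 m/s); the arm keeps its last pose, push and grip.
It fails at once if a bystander was moved more than 30 mm (distance of any of wrench, spare_column, fitting, vial, flask_a, flask_b, syringe from where it was at the start of the episode above 0.03 m).
It also fails if it takes over 35 s, if anything falls off the work surface, if the arm or the gripper's body presses on something with over 40 N, if the wrist force passes 120 N, or if a joint passes its speed limit or range.

ROBOT

A 7-joint arm with a two-finger parallel gripper is mounted at the origin on the work surface. World frame = base frame: x ahead of the robot, y to its left, z up, the work surface at z = 0. Lengths are in m, angles in rad, forces in N, time in s.
With the tool pointing down it reaches from about 0.425 to 0.875 m from the base axis. Payload 8.4 kg.
Tool frame: the origin (TCP) lies on the centre line of the jaws, within the pads' length; the fingertips stand ahead of it and the grasp point (between the pads) is the TCP (tip_reach is the z of the fingertips in the tool frame, in m); z points along the fingers, y is the line along which they close (so a half turn about z gives the same grasp; the last joint's range is limited). The gripper opens to 85 mm and grips with 20 to 120 N. Pads are 22 mm wide; open, the fingers measure 114 mm over their backs; the gripper's body (76 mm by 85 mm) begins 54 mm behind the grasp point. The pads swing forward as they close: fully open they stand 13 mm farther back than shut.
Start: joints at [1.018, 0.333, 0.04, 1.465, -0.013, 1.343, -0.059], TCP at [0.285, -0.584, 0.25] pointing down, gripper open.
Joint ranges: [-2.58, 2.58], [-0.38, 2.09], [-1.3, 1.39], [0.25, 2.4], [-1.5, 4.64], [0.08, 2.09], [-2.65, 2.65]. Speed limits (rad/s): [2.22, 2.22, 2.79, 2.79, 3.14, 3.14, 3.14].

INTERFACE

Orientations are given as a unit quaternion [w, x, y, z].
In Python, from station import read_state, get_image, finish_job, tip_reach gives the robot as it stands.
- The arm moves only by the tool move_arm, never from a script. Its argument "rows" is a list of rows, each a list of 7 numbers: the gripper's target within -1 to 1 (fully open at 1, half-way at 0, shut at -1), then the shift along the tool's x, y, z in units of 0.5 m (1.0 is 0.5 m), then the turn, a rotation vector about the tool's x, y, z in units of 90 degrees (1.0 is 90 degrees). A call has 1 to 5 rows; each row is the pose to reach, as a shift and turn from the pose commanded when the call began, along the tool's axes at that moment; what a row does not reach only later rows make up. A row lasts 1/12 s, in which the tool goes at most 41.7 mm and 7.16 degrees, less where a joint would pass 70% of its speed; a pose out of reach is approached as far as the arm can. A call with a number of a shift or a turn outside -1 to 1 is refused whole. A call with a gripper value outside its range is refused whole. The fingers move at their own pace and stop on an object; "newtons" is the grip in N (left out, the last holds). Time passes only in rows, so rows that repeat a pose let the fingers close. It gives the time, the measured TCP pose, the force, the opening and the grip force at its end, in the units of the state.
- read_state(): the state, without advancing time (a new reading comes with each control period).
- get_image(name): name is "scene" or "top" or "wrist"; returns a dict with "img" (420x560x3 uint8, red, green, blue), "depth" (420x560 float32, m along the optical axis (not along the pixel's ray), 0 where there is no reading), "fovy" (degrees; the focal length in pixels is half the picture's height over the tangent of half this angle, whatever the lens; pixels are square), "cx", "cy" (the principal point, pixels), "camera_from_world" (4x4, takes a point from world to camera coordinates); the wrist camera has in their place "T_tool_cam" (4x4, takes a point from camera to tool coordinates, whose origin is the TCP and whose axes are the flange's). Camera axes: x right, y down, z forward; pixel columns grow to the right and rows downward; lengths in m; the calibration is good to about 2 mm. The wrist camera is an equidistant fisheye: a pixel r from the principal point sees the ray r / f radians off the axis. A picture is of the moment at which its call begins: read the wrist's pose just before it.
- finish_job(): hands the job in; it is judged then, once.
The state is a dict: "time_s": time; "joint_positions": joint angles; "qvel": joint speeds; "joint_torque": joint torques, N m; "tool_pos": TCP position; "tcp_rot": TCP orientation; "wrist_force": force on the tool from outside, world axes, zero at the start; "wrist_torque": the same for the moment, N m; "finger_gap": finger opening in m; "gripper_force": force on a finger pad.
Only numpy, scipy, OpenCV 4.12 (cv2) and the standard library are available. Lean on these libraries where they do the work, as an engineer would, in place of code of your own. Each camera call takes 0.05 s, during which the arm holds its last target. There are 200 camera calls.

## Working session

There is one attempt and no reset: what is moved stays moved. The work goes in short steps, Python scripts to look and compute and a tool call to move; the robot and the scene stay as the last step left them, time stands still between calls to the robot, and variables do not carry over. Pictures are saved under pics/ and viewed, at most 10 in all, crops included, and the job is handed in when it is done.

Besides the shell and the picture viewer there is one more tool, called after "Emit:" as name(argument=value, ...) on one line, values as JSON. move_arm: Moves the arm, as the interface text tells. Its arguments: {"type":"object","properties":{"rows":{"type":"array"},"newtons":{"type":"number"}},"required":["rows"]}

```bash
mkdir -p pics; cat > h.py <<'E'
import numpy as np,cv2
from station import *
def grab(n,fn):
    d=get_image(n); cv2.imwrite('pics/'+fn,d['img'][:,:,::-1]); return d
def world(d,u,v,z=None):
    H=d['img'].shape[0]; f=H/2/np.tan(np.radians(d['fovy'])/2)
    Z=d['depth'][v,u]; T=np.linalg.inv(d['camera_from_world'])
    r=T[:3,:3]@np.array([(u-d['cx'])/f,(v-d['cy'])/f,1]); o=T[:3,3]
    return o+r*(Z if z is None else (z-o[2])/r[2])
E
python3 - <<'E'
from h import *
import pickle
s=read_state();print({k:np.round(v,3) for k,v in s.items()},tip_reach)
for n in('top','scene'):
    d=grab(n,n+'1.png');pickle.dump(d,open(n+'.pkl','wb'))
E
```

```text
{'time_s': np.float64(0.0), 'joint_positions': array([ 1.018,  0.334,  0.04 ,  1.466, -0.013,  1.343, -0.058]), 'qvel': array([-0.   , -0.   ,  0.002, -0.001,  0.   , -0.   , -0.   ]), 'joint_torque': array([-0.0000e+00, -6.5855e+01,  1.3650e+00, -4.0556e+01,  1.7000e-02,
        1.3000e-02, -0.0000e+00]), 'tool_pos': array([ 0.285, -0.584,  0.249]), 'tcp_rot': array([-0.001,  0.974,  0.225, -0.   ]), 'wrist_force': array([ 0.466, -0.227, -0.14 ]), 'wrist_torque': array([ 0.024, -0.031,  0.007]), 'gripper_force': np.float64(0.0), 'finger_gap': np.float64(0.085)} 0.019
```

View pics/top1.png

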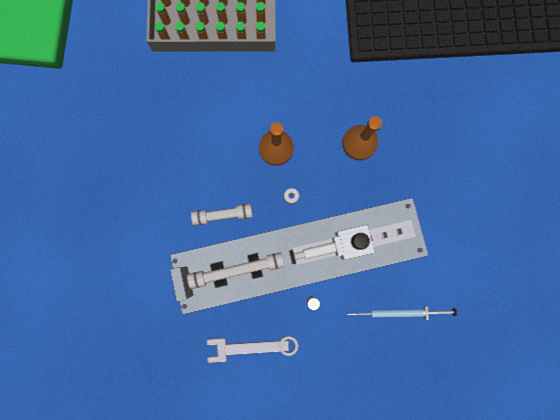

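View pics/scene1.png

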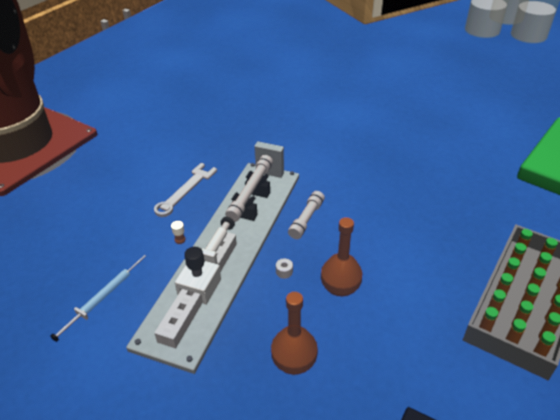

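The top view shows the knob at (361,241), the column from about (195,280) to (278,261), and the base corner screws near (175,261), (184,306), (408,206) and (420,250). The end stop is on the left.

```bash
python3 - <<'E'
from h import *
import pickle
d=pickle.load(open('top.pkl','rb'))
for n,u,v,z in[('knob',361,241,.09),('s1',175,261,.012),('s2',184,306,.012),('s3',408,206,.012),('s4',420,250,.012),('colA',195,280,.062),('colB',278,261,.062),('pad',293,256,.06),('bench',300,380,0)]:
    print(n,world(d,u,v).round(4),world(d,u,v,z).round(4))
# knob blob: depth-based points with z .08-.1 
H,W=d['depth'].shape
P=[world(d,u,v) for v in range(225,258) for u in range(345,378) if d['depth'][v,u]>0]
P=np.array(P);k=P[(P[:,2]>.082)&(P[:,2]<.1)];print(len(k),k.mean(0),k.min(0),k.max(0))
E
```

```text
knob [ 0.551  -0.0954  0.0899] [ 0.551  -0.0953  0.09  ]
s1 [0.5224 0.1981 0.0116] [0.5224 0.1981 0.012 ]
s2 [0.449  0.1819 0.0114] [0.449  0.1818 0.012 ]
s3 [ 0.612  -0.193   0.0125] [ 0.6121 -0.1931  0.012 ]
s4 [ 0.538  -0.2096  0.013 ] [ 0.538 -0.21   0.012]
colA [0.4938 0.1554 0.0608] [0.4938 0.1551 0.062 ]
colB [0.5219 0.0277 0.0603] [0.5219 0.0277 0.062 ]
pad [0.5295 0.0044 0.0602] [0.5295 0.0044 0.06  ]
bench [ 3.275e-01 -7.700e-03 -1.000e-04] [ 0.3276 -0.0077  0.    ]
233 [ 0.55135335 -0.09489299  0.08801788] [ 0.53918608 -0.10810929  0.08255494] [ 0.56304745 -0.08255454  0.091994  ]
```

Emit:
move_arm(rows=[[1,0.3,-0.21,0,0,0,0],[1,0.3,-0.21,0,0,0,0],[1,0.3,-0.21,0,0,0,0],[1,0.3,-0.21,0,0,0,0],[1,0.3,-0.21,0,0,0,0]])

```text
time_s: 0.52
tool_pos: [0.3773, -0.4183, 0.2502]
tcp_rot: [-0.001, 0.974, 0.228, 0.001]
wrist_force: [1.7, 0.2, 0.6]
finger_gap: 0.0855
gripper_force: 0.0
```

Emit:
move_arm(rows=[[1,0.3,-0.21,0,0,0,0],[1,0.3,-0.21,0,0,0,0],[1,0.3,-0.21,0,0,0,0],[1,0.3,-0.21,0,0,0,0],[1,0.3,-0.21,0,0,0,0]])

```text
time_s: 0.93
tool_pos: [0.4652, -0.2577, 0.2503]
tcp_rot: [-0.001, 0.974, 0.228, 0.001]
wrist_force: [1.2, 0.2, 0.5]
finger_gap: 0.0853
gripper_force: 0.0
```

Emit:
move_arm(rows=[[1,0.3,-0.21,0.05,0,0,0.146],[1,0.3,-0.21,0.1,0,0,0.146],[1,0.3,-0.21,0.1,0,0,0.146],[1,0.3,-0.21,0.1,0,0,0.146],[1,0.3,-0.21,0.1,0,0,0.146]])

```text
time_s: 1.35
tool_pos: [0.5519, -0.1002, 0.1992]
tcp_rot: [-0.001, 0.994, 0.113, -0.0]
wrist_force: [0.0, -0.1, 1.1]
finger_gap: 0.0856
gripper_force: 0.0
```

```bash
cat >> h.py <<'E'
from scipy.spatial.transform import Rotation as R
def wrist(fn):
    s=read_state(); d=grab('wrist',fn)
    H,W=d['depth'].shape; f=H/2/np.tan(np.radians(d['fovy'])/2)
    v,u=np.mgrid[:H,:W]; x=u-d['cx']; y=v-d['cy']; r=np.hypot(x,y)+1e-9
    t=np.tan(np.minimum(r/f,1.5)); Z=d['depth']
    P=np.stack([x/r*t*Z,y/r*t*Z,Z],-1)
    T=d['T_tool_cam']; P=P@T[:3,:3].T+T[:3,3]
    q=s['tcp_rot']; Rm=R.from_quat([q[1],q[2],q[3],q[0]])
    P=(P.reshape(-1,3)@Rm.as_matrix().T+s['tool_pos']).reshape(H,W,3); P[Z<=0]=np.nan
    return s,d,P,Rm
E
python3 - <<'E'
from h import *
s,d,P,Rm=wrist('w1.png')
m=(abs(P[...,0]-.551)<.03)&(abs(P[...,1]+.095)<.03)&(P[...,2]>.084)&(P[...,2]<.1)
k=P[m];print(len(k),k.mean(0),np.percentile(k,1,0),np.percentile(k,99,0))
vv,uu=np.nonzero(m);print(uu.mean(),vv.mean())
print(s['tool_pos'],Rm.as_matrix().round(3))
dd=np.array([-.223,.975]);o=np.array([.5304,-.0057])
# heights profile near the knob, along carrier axis
Q=P.reshape(-1,3);al=(Q[:,:2]-o)@dd;ac=(Q[:,:2]-o)@np.array([.975,.223])
for a in np.arange(-.14,-.03,.005):
    z=Q[(abs(al-a)<.0025)&(abs(ac)<.006),2]; print(round(a,3),len(z),np.percentile(z,[10,50,90]).round(3) if len(z) else '')
E
```

```text
886 [ 0.55195635 -0.09624871  0.08921891] [ 0.5396926  -0.10802667  0.08471292] [ 0.56331205 -0.08442777  0.09102183]
275.8747178329571 209.15011286681715
[ 0.55194193 -0.10018403  0.19920893] [[ 0.974  0.225 -0.001]
 [ 0.225 -0.974  0.001]
 [-0.    -0.001 -1.   ]]
-0.14 878 [0.196 0.214 0.23 ]
-0.135 263 [0.033 0.26  0.261]
-0.13 68 [0.033 0.034 0.034]
-0.125 85 [0.029 0.034 0.034]
-0.12 42 [0.012 0.031 0.046]
-0.115 75 [0.047 0.047 0.048]
-0.11 71 [0.047 0.048 0.049]
-0.105 108 [0.047 0.086 0.09 ]
-0.1 112 [0.089 0.09  0.09 ]
-0.095 91 [0.089 0.09  0.091]
-0.09 109 [0.089 0.09  0.091]
-0.085 110 [0.089 0.089 0.09 ]
-0.08 83 [0.047 0.048 0.089]
-0.075 73 [0.047 0.048 0.049]
-0.07 100 [0.046 0.048 0.059]
-0.065 83 [0.061 0.062 0.062]
-0.06 241 [0.061 0.26  0.261]
-0.055 949 [0.194 0.214 0.231]
-0.05 179 [0.056 0.059 0.284]
-0.045 894 [0.244 0.278 0.283]
-0.04 1227 [0.245 0.266 0.284]
-0.035 720 [0.058 0.248 0.266]
-0.03 284 [0.056 0.249 0.25 ]
```

View pics/w1.png

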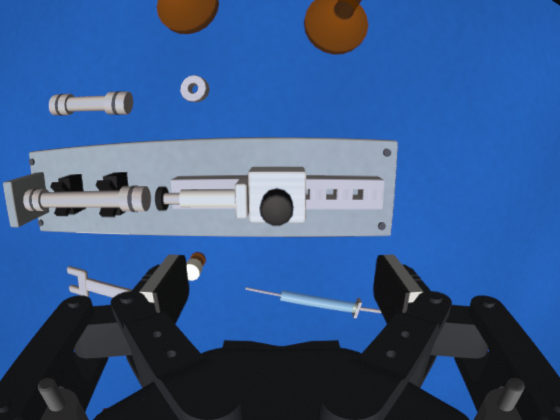

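The wrist view shows the knob at (276,209) centred between the fingers, with its top at z 0.090. The flange at the jaw tube's root is 62 mm high, so I'll keep the TCP at z of about 0.085.

Emit:
move_arm(rows=[[1,0.001,-0.009,0.07,0,0,0],[1,0.001,-0.009,0.14,0,0,0],[1,0.001,-0.009,0.19,0,0,0],[1,0.001,-0.009,0.226,0,0,0],[1,0.001,-0.009,0.226,0,0,0]])

```text
time_s: 1.82
tool_pos: [0.5478, -0.099, 0.083]
tcp_rot: [-0.001, 0.994, 0.112, -0.003]
wrist_force: [-0.9, -0.7, -0.7]
finger_gap: 0.0852
gripper_force: 0.0
```

Emit:
move_arm(rows=[[-0.2,0,0,0,0,0,0],[-0.4,0,0,0,0,0,0],[-0.6,0,0,0,0,0,0],[-1,0,0,0,0,0,0],[-1,0,0,0,0,0,0]], newtons=30)

```text
time_s: 2.23
tool_pos: [0.5514, -0.0984, 0.0887]
tcp_rot: [-0.0, 0.994, 0.112, 0.001]
wrist_force: [-9.8, 25.3, 21.4]
finger_gap: 0.0259
gripper_force: 14.4
```

Emit:
move_arm(rows=[[-1,0,0,0,0,0,0],[-1,0,0,0,0,0,0],[-1,0,0,0,0,0,0]])

```text
time_s: 2.48
tool_pos: [0.5513, -0.0977, 0.0889]
tcp_rot: [-0.001, 0.994, 0.113, 0.001]
wrist_force: [-3.9, 5.6, 9.3]
finger_gap: 0.0246
gripper_force: 29.3
```

Emit:
move_arm(rows=[[-1,0,0,-0.008,0,0,0],[-1,0,0,-0.016,0,0,0],[-1,0,0,-0.024,0,0,0],[-1,0,0,-0.024,0,0,0],[-1,0,0,-0.024,0,0,0]], newtons=45)

```text
time_s: 2.9
tool_pos: [0.5513, -0.0991, 0.0996]
tcp_rot: [-0.0, 0.994, 0.112, 0.001]
wrist_force: [4.7, 3.8, -5.4]
finger_gap: 0.0245
gripper_force: 44.7
```

```bash
python3 - <<'E'
from h import *
s=read_state();print(s['tool_pos'],s['wrist_force'])
d=grab('scene','s2.png');c=d['img'][200:380,110:290,::-1];cv2.imwrite('pics/s2c.png',cv2.resize(c,None,fx=3,fy=3))
E
```

```text
[ 0.55128812 -0.09908905  0.09961764] [ 4.67174065  3.78345488 -5.37721036]
```

View pics/s2c.png

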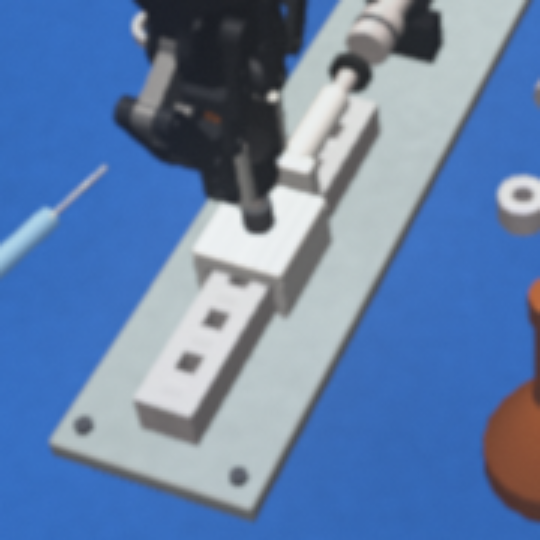

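The scene crop shows the knob lifted by about 11 mm with the section still at its first hole. I'll lift slightly more, then slide.

Emit:
move_arm(rows=[[-1,0,0,-0.003,0,0,0],[-1,0,-0.01,-0.003,0,0,0],[-1,0,-0.02,-0.003,0,0,0],[-1,0,-0.03,-0.003,0,0,0],[-1,0,-0.036,-0.003,0,0,0]])

```text
time_s: 3.37
tool_pos: [0.5475, -0.0826, 0.101]
tcp_rot: [0.001, 0.994, 0.112, 0.001]
wrist_force: [5.1, -2.9, -6.6]
finger_gap: 0.0244
gripper_force: 44.7
```

Emit:
move_arm(rows=[[-1,0,-0.007,0,0,0,0],[-1,0,-0.014,0,0,0,0],[-1,0,-0.018,0,0,0,0],[-1,0,-0.018,0,0,0,0],[-1,0,-0.018,0,0,0,0]])

```text
time_s: 3.78
tool_pos: [0.5456, -0.0746, 0.1011]
tcp_rot: [0.001, 0.994, 0.111, 0.001]
wrist_force: [5.5, -1.4, -5.4]
finger_gap: 0.0242
gripper_force: 44.8
```

```bash
cat > m.py <<'E'
from h import *
import sys,pickle
def edges(P,nm):
    dd=np.array([-.223,.975]);o=np.array([.5304,-.0057])
    Q=P.reshape(-1,3);al=(Q[:,:2]-o)@dd;ac=(Q[:,:2]-o)@np.array([.975,.223])
    for lab,lo,hi,c0,c1,a0,a1 in[('sleeve',.045,.051,-.025,.025,-.14,-.03),('colEnd',.055,.066,-.008,.008,.03,.2),('knob',.08,.11,-.015,.015,-.12,-.04)]:
        m=(Q[:,2]>lo)&(Q[:,2]<hi)&(ac>c0)&(ac<c1)&(al>a0)&(al<a1)
        if m.sum()>5: print(nm,lab,m.sum(),np.percentile(al[m],[1,50,99]).round(4),'across',np.percentile(ac[m],[1,99]).round(4),'z',np.percentile(Q[m,2],[5,95]).round(4))
def cart(d):
    f=210/np.tan(np.radians(d['fovy'])/2);v,u=np.mgrid[:420,:560];Z=d['depth']
    P=np.stack([(u-d['cx'])/f*Z,(v-d['cy'])/f*Z,Z],-1);T=np.linalg.inv(d['camera_from_world'])
    P=P@T[:3,:3].T+T[:3,3];P[Z<=0]=np.nan;return P
t=sys.argv[1]
for n in('scene','top'):
    edges(cart(pickle.load(open(n+'.pkl','rb'))),n+'0'); d=grab(n,n+t+'.png');edges(cart(d),n+t)
    if n=='scene': cv2.imwrite('pics/sc%s.png'%t,cv2.resize(d['img'][130:360,110:330,::-1],None,fx=2.5,fy=2.5))
s,d,P,Rm=wrist('w'+t+'.png');edges(P,'w'+t);print(s['tool_pos'],s['wrist_force'])
E
python3 m.py 3
```

```text
scene0 sleeve 736 [-0.1184 -0.1009 -0.0597] across [-0.0224  0.0228] z [0.0464 0.0504]
scene0 colEnd 543 [0.0316 0.1082 0.1838] across [-0.0076  0.0078] z [0.0557 0.0634]
scene0 knob 295 [-0.1061 -0.0968 -0.0822] across [-0.0111  0.0125] z [0.0817 0.0918]
scene3 sleeve 718 [-0.0963 -0.0775 -0.0438] across [-0.0224  0.0225] z [0.0464 0.0504]
scene3 colEnd 547 [0.0315 0.105  0.1839] across [-0.0076  0.0078] z [0.0559 0.0633]
scene3 knob 440 [-0.097  -0.077  -0.0521] across [-0.0079  0.0123] z [0.0852 0.1084]
top0 sleeve 555 [-0.1165 -0.0849 -0.042 ] across [-0.0217  0.0231] z [0.0452 0.0485]
top0 colEnd 684 [0.0311 0.1098 0.183 ] across [-0.0076  0.0077] z [0.0552 0.0611]
top0 knob 237 [-0.1039 -0.0914 -0.0801] across [-0.0113  0.0122] z [0.0851 0.0899]
top3 sleeve 85 [-0.0628 -0.0535 -0.0463] across [-0.0217  0.0234] z [0.0453 0.0485]
top3 colEnd 685 [0.0311 0.1073 0.183 ] across [-0.0076  0.0076] z [0.0552 0.061 ]
w3 sleeve 3712 [-0.0951 -0.0702 -0.0425] across [-0.0057  0.0228] z [0.0462 0.0487]
w3 colEnd 2039 [0.0306 0.0684 0.1372] across [-0.0073  0.0076] z [0.0555 0.0616]
w3 knob 4768 [-0.0951 -0.0706 -0.0459] across [-0.0108  0.0128] z [0.0862 0.1074]
[ 0.5456468  -0.07460194  0.10105004] [ 4.66420845 -2.36880804 -5.8476371 ]
```

View pics/w3.png

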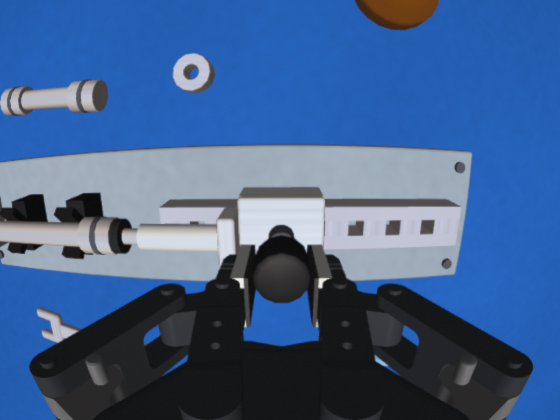

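View pics/sc3.png

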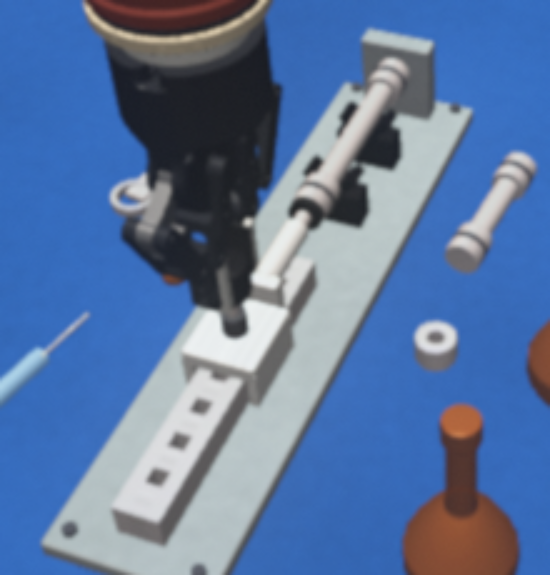

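The wrist and scene views show the pad touching the column, and the sleeve's rear edge has moved about 22 mm. I'll advance 2.5 mm more and then lower.

Emit:
move_arm(rows=[[-1,0,-0.0055,0,0,0,0],[-1,0,-0.0055,0,0,0,0],[-1,0,-0.0055,0,0,0,0]])

```text
time_s: 4.18
tool_pos: [0.5451, -0.0724, 0.1011]
tcp_rot: [0.001, 0.994, 0.111, 0.001]
wrist_force: [7.2, -4.2, -6.1]
finger_gap: 0.0245
gripper_force: 44.8
```

```bash
python3 m.py 4 | grep -v 0\ 
```

```text
scene4 sleeve 722 [-0.094  -0.0754 -0.041 ] across [-0.0224  0.0225] z [0.0464 0.0503]
scene4 colEnd 549 [0.0312 0.1036 0.1833] across [-0.0077  0.0077] z [0.0558 0.0633]
scene4 knob 436 [-0.0945 -0.0744 -0.0496] across [-0.008   0.0123] z [0.0852 0.108 ]
top4 sleeve 91 [-0.0599 -0.0498 -0.0418] across [-0.0221  0.0234] z [0.0453 0.0477]
top4 colEnd 699 [0.0311 0.1095 0.183 ] across [-0.0076  0.0077] z [0.0553 0.0612]
w4 sleeve 3707 [-0.0929 -0.068  -0.0411] across [-0.0056  0.0228] z [0.0462 0.0487]
w4 colEnd 2117 [0.0305 0.0686 0.1394] across [-0.0074  0.0077] z [0.0554 0.0615]
w4 knob 4761 [-0.0929 -0.0684 -0.0436] across [-0.0108  0.0128] z [0.0862 0.1072]
[ 0.54510524 -0.0724106   0.10107271] [ 5.56429306 -3.16973148 -5.42956015]
```

Emit:
move_arm(rows=[[-1,0,-0.001,0.006,0,0,0],[-1,0,-0.001,0.012,0,0,0],[-1,0,-0.001,0.018,0,0,0],[-1,0,-0.001,0.024,0,0,0],[-1,0,-0.001,0.026,0,0,0]])

```text
time_s: 4.75
tool_pos: [0.5453, -0.0723, 0.0889]
tcp_rot: [0.001, 0.994, 0.111, 0.001]
wrist_force: [0.7, -3.8, 13.0]
finger_gap: 0.0243
gripper_force: 46.4
```

Emit:
move_arm(rows=[[-1,0,0,0,0,0,0],[-1,0,0,0,0,0,0]])

```text
time_s: 4.92
tool_pos: [0.5453, -0.0723, 0.089]
tcp_rot: [0.001, 0.994, 0.111, 0.001]
wrist_force: [1.8, -5.5, 3.9]
finger_gap: 0.0241
gripper_force: 46.0
```

```bash
python3 m.py 5 | grep -v 0\ ; python3 - <<'E'
from h import *
s,d,P,_=wrist('w5b.png')
print(P[240:300:8,281].round(4))
E
```

```text
scene5 sleeve 663 [-0.094  -0.0772 -0.0402] across [-0.022   0.0227] z [0.0461 0.0503]
scene5 colEnd 546 [0.0314 0.1057 0.1836] across [-0.0074  0.0076] z [0.0557 0.0631]
scene5 knob 464 [-0.0945 -0.0717 -0.0497] across [-0.0079  0.012 ] z [0.0817 0.1078]
top5 sleeve 78 [-0.0576 -0.0487 -0.0406] across [-0.0211  0.0231] z [0.0453 0.0477]
top5 colEnd 706 [0.0311 0.1109 0.1828] across [-0.0076  0.0076] z [0.0552 0.0613]
w5 sleeve 3732 [-0.0929 -0.0674 -0.0399] across [-0.0028  0.0228] z [0.0462 0.0488]
w5 knob 5405 [-0.0929 -0.0683 -0.0436] across [-0.0111  0.0128] z [0.0826 0.1075]
[ 0.54528585 -0.0722915   0.08904255] [ 2.91308103 -5.26435859  3.13787747]
[[ 0.5583 -0.0694  0.0753]
 [ 0.5581 -0.0694  0.0843]
 [ 0.5562 -0.0699  0.0883]
 [ 0.5531 -0.0705  0.0894]
 [ 0.5496 -0.0713  0.0897]
 [ 0.546  -0.0722  0.0899]
 [ 0.5417 -0.0731  0.0891]
 [ 0.5377 -0.074   0.0889]]
```

View pics/w5.png

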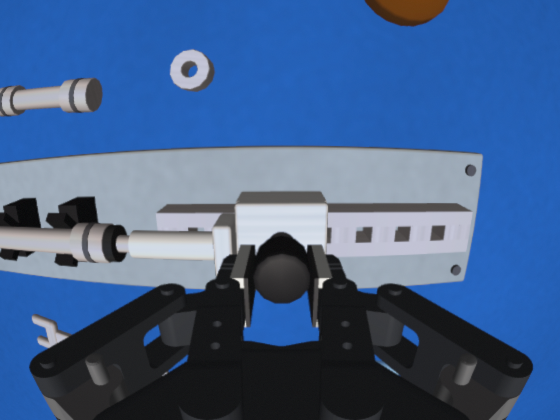

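```bash
python3 - <<'E'
from h import *
import pickle
A=cv2.imread('pics/top1.png',0).astype(np.float32);B=cv2.imread('pics/top5.png',0).astype(np.float32)
d=pickle.load(open('top.pkl','rb'))
o=np.array([.5304,-.0057]);dd=np.array([-.223,.975])
f=210/np.tan(np.radians(d['fovy'])/2);C=d['camera_from_world']
al=np.arange(.0,.19,.0005);prof=[]
for I in(A,B):
    acc=0
    for c in np.arange(-.004,.0041,.002):
        p=np.c_[o+al[:,None]*dd+c*np.array([.975,.223]),np.full(len(al),.06),np.ones(len(al))]@C.T
        acc=acc+cv2.remap(I,(p[:,0]/p[:,2]*f+d['cx']).astype(np.float32),(p[:,1]/p[:,2]*f+d['cy']).astype(np.float32),cv2.INTER_LINEAR)[:,0]
    prof.append(acc/5)
for i in range(0,len(al),4):print(round(al[i],3),prof[0][i].round(),prof[1][i].round(),end=' | ')
E
```

```text
0.0 181.0 229.0 | 0.002 181.0 228.0 | 0.004 181.0 229.0 | 0.006 181.0 230.0 | 0.008 137.0 229.0 | 0.01 55.0 228.0 | 0.012 43.0 229.0 | 0.014 86.0 230.0 | 0.016 158.0 221.0 | 0.018 173.0 200.0 | 0.02 171.0 197.0 | 0.022 171.0 202.0 | 0.024 170.0 205.0 | 0.026 166.0 162.0 | 0.028 181.0 69.0 | 0.03 193.0 52.0 | 0.032 193.0 133.0 | 0.034 195.0 211.0 | 0.036 182.0 216.0 | 0.038 113.0 215.0 | 0.04 109.0 216.0 | 0.042 176.0 178.0 | 0.044 195.0 107.0 | 0.046 194.0 153.0 | 0.048 192.0 216.0 | 0.05 189.0 216.0 | 0.052 187.0 214.0 | 0.054 190.0 214.0 | 0.056 190.0 206.0 | 0.058 189.0 207.0 | 0.06 190.0 212.0 | 0.062 190.0 212.0 | 0.064 190.0 213.0 | 0.066 190.0 213.0 | 0.068 192.0 213.0 | 0.07 191.0 213.0 | 0.072 190.0 213.0 | 0.074 191.0 213.0 | 0.076 190.0 213.0 | 0.078 190.0 212.0 | 0.08 190.0 212.0 | 0.082 191.0 212.0 | 0.084 190.0 211.0 | 0.086 190.0 212.0 | 0.088 190.0 212.0 | 0.09 190.0 212.0 | 0.092 190.0 212.0 | 0.094 191.0 213.0 | 0.096 190.0 212.0 | 0.098 188.0 212.0 | 0.1 189.0 213.0 | 0.102 190.0 212.0 | 0.104 190.0 212.0 | 0.106 189.0 211.0 | 0.108 190.0 213.0 | 0.11 190.0 211.0 | 0.112 190.0 211.0 | 0.114 190.0 213.0 | 0.116 190.0 212.0 | 0.118 190.0 211.0 | 0.12 190.0 214.0 | 0.122 191.0 213.0 | 0.124 190.0 213.0 | 0.126 190.0 213.0 | 0.128 191.0 214.0 | 0.13 190.0 213.0 | 0.132 190.0 213.0 | 0.134 190.0 214.0 | 0.136 189.0 212.0 | 0.138 189.0 212.0 | 0.14 190.0 213.0 | 0.142 190.0 212.0 | 0.144 189.0 213.0 | 0.146 190.0 212.0 | 0.148 192.0 213.0 | 0.15 189.0 212.0 | 0.152 169.0 213.0 | 0.154 172.0 214.0 | 0.156 193.0 201.0 | 0.158 193.0 174.0 | 0.16 195.0 210.0 | 0.162 179.0 214.0 | 0.164 110.0 214.0 | 0.166 106.0 217.0 | 0.168 174.0 174.0 | 0.17 195.0 103.0 | 0.172 193.0 152.0 | 0.174 196.0 214.0 | 0.176 171.0 216.0 | 0.178 87.0 215.0 | 0.18 60.0 218.0 | 0.182 61.0 166.0 | 0.184 98.0 108.0 | 0.186 158.0 177.0 | 0.188 173.0 195.0 |
```

```bash
python3 -c "
from station import *
print(finish_job())"
```

```text
the job is handed in; nothing more can be done
None
```

I handed the job in, with no verdict returned: the camera images show the section about 25 mm along in the next hole, the pin home, the knob still gripped, and the column clamped by the pad against the end stop.

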